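# Push the vial rack down the sampler lane and start it

### The job

Line up the white vial rack with the lane between the two green guide rails, then push it with the fingers along the dock floor, without lifting it and without rack or hand ever touching a rail, until its nose rests against the black end stop. Only then press the green button on the white control box all the way down and let it go. Leave the other bottles and the beaker where they stand.

Things in the scene. Friction and masses are not known exactly. Their poses are not given: they have to be found in the camera images.
- dock: Fixed loading dock: a dark steel plate 380 (x) by 180 (y) by 8 mm thick. Origin at the centre of its underside; +x runs along the lane, from the open apron (x -190 to -60 mm, no rails) to the black stop; +y is left looking that way. Lane between the rails 94 mm wide, centred on y = 0. Stop: face at x = +165 mm, top 44 mm above the bench.
- rail_left: Fixed green rail on the dock's +y side, never to be touched: 8 mm thick, inner face at dock y = +47 mm, from dock x = -60 to +185 mm, top 22 mm above the plate (30 mm above the bench). Origin on the plate's top surface at dock x = 0, y = +51 mm; axes as the dock's.
- rail_right: Fixed green rail on the dock's -y side, never to be touched: 8 mm thick, inner face at dock y = -47 mm, from dock x = -60 to +185 mm, top 22 mm above the plate (30 mm above the bench). Origin on the plate's top surface at dock x = 0, y = -51 mm; axes as the dock's.
- rack: Loose vial rack: white block 100 (x) by 70 (y) by 50 mm high, about 0.45 kg, eight blue-capped vials fixed on top (caps reach 68 mm above its underside). Origin at the centre of its underside, 8 mm above the bench on the dock. Starts on the apron, up to 20 mm off the centre line and a little askew; +x is its nose. It slides with friction, does not roll.
- home (a point): Where the rack's origin is when fully home, nose on the stop: on the plate's top surface, dock x = +115 mm, y = 0. A gap of up to 5 mm to the stop is near enough.
- start (a joint): Travel of the green push button, m: 0 up, 0.006 fully down; sprung, about 5 N fully down. At least 0.0045 counts as pressed.
- start_top (a point): Centre of the top of the green button (32 mm across, pressed straight down) on the control box.
- panel: The fixed white control box with the button, 90 (x) by 70 (y) by 30 mm high, green stripe along one edge. Origin at the centre of its underside.
- media_bottle: Bystander: loose glass bottle with blue cap, 60 mm across, 120 mm tall. Origin at the centre of its underside.
- buffer_jar: Bystander: loose amber jar with white cap, 54 mm across, 80 mm tall. Origin at the centre of its underside.
- beaker: Bystander: loose clear beaker, 64 mm across, 75 mm tall. Origin at the centre of its underside.
Not all that is in view belongs to the job. What is shaped like the rack but brown, purple or red is not meant.

How it is judged:
By the outcome, as a careful person would: the job done as asked, in the order asked, and still so for the second after the job is handed in, with the robot touching nothing.
It also fails if it takes over 72 s, if anything falls off the work surface, if the arm or the gripper's body presses on something with over 40 N, if the wrist force passes 120 N, or if a joint passes its speed limit or range.

### The arm

A 7-joint arm with a two-finger parallel gripper is mounted at the origin on the work surface. World frame = base frame: x ahead of the robot, y to its left, z up, the work surface at z = 0. Lengths are in m, angles in rad, forces in N, time in s.
With the tool pointing down it reaches from about 0.35 to 0.9 m from the base axis. Payload 7.2 kg.
Tool frame: the origin (TCP) lies at the very end of the fingers, on their centre line; the grasp point (between the pads) lies 19 mm behind it; z points along the fingers, x is the direction in which the jaws open and shut, and the axes are right-handed (so a half turn about z gives the same grasp; the last joint's range is limited). The gripper opens to 85 mm and grips with 20 to 120 N. Pads are 22 mm wide; open, the fingers measure 114 mm over their backs; the gripper's body (76 mm by 85 mm) begins 54 mm behind the grasp point. The pads swing forward as they close: fully open they stand 13 mm farther back than shut.
Start: joints at [-1.393, 0.411, -0.013, 1.596, 0.006, 1.134, -0.082], TCP at [0.152, 0.606, 0.231] pointing down, gripper open.
Joint ranges: [-2.95, 2.95], [-0.29, 1.99], [-1.47, 1.44], [0.14, 2.54], [-1.03, 4.17], [0.13, 1.85], [-2.86, 2.86]. Speed limits (rad/s): [2.39, 2.39, 3.01, 3.01, 3.14, 3.14, 3.14].

### API

Orientations are given as a rotation vector (axis times angle).
In Python, from station import manip, sensors, optics gives the robot as it stands. Calls block until the motion is done:
- manip.move_to(position, orientation): joint-space move of the TCP to a pose.
- manip.move_linear(position, feed=0.15, ori=None, stop_force=None): straight line of the TCP; ori=None keeps the orientation; feed is the mean speed in m/s. With stop_force (N) it stops when the force on the tool has changed by that much, and returns True; else False.
- manip.goto_joints(angles): joint-space move.
- manip.gripper_to(opening, f_grip=None): finger opening in m; f_grip is the grip in N (None keeps the last); returns when the fingers have stopped.
- manip.sleep(seconds).
- manip.ik(position, orientation): joint angles nearest the present ones, or None.
- sensors.state(): the state.
- optics.capture(name): name is "scene" or "top" or "wrist"; returns the picture (420x560x3 uint8, blue, green, red); there is no depth.
- optics.calibration(name): a dict with "intrinsics" (3x3 intrinsics, pixels), "dist" ([k1, k2, p1, p2, k3] as OpenCV has them; the pictures are not rectified), "extrinsics" (4x4, takes a point from world to camera coordinates); the wrist camera has in their place "hand_eye" (4x4, takes a point from camera to tool coordinates, whose origin is the TCP and whose axes are the tool frame's). Camera axes: x right, y up, looking along -z (the intrinsics and any distortion apply to the point x, -y, -z); pixel columns grow to the right and rows downward; lengths in m; the calibration is good to about 2 mm. A picture is of the moment at which its call begins: read the wrist's pose just before it. calibration takes no time and is no camera call.
A pose or a line that the arm cannot do raises manip.IKError and nothing moves.
- manip.finish_job(): hands the job in, once; it reports no verdict.
The state is a dict: "time_s": time; "joints": joint angles; "dq": joint speeds; "joint_efforts": joint torques, N m; "eef_pos": TCP position; "orientation": TCP orientation; "wrist_force": force on the tool from outside, world axes, zero at the start; "wrist_torque": the same for the moment, N m; "finger_gap": finger opening in m.
Only numpy, scipy, OpenCV 4.12 (cv2) and the standard library are available. Lean on these libraries where they do the work, as an engineer would, in place of code of your own. Each camera call takes 0.05 s, during which the arm holds its last target.

## Working session

There is one attempt and no reset: what is moved stays moved. The work goes in short steps, each a Python script; the robot and the scene stay as the last script left them, time stands still between calls to the robot, and variables do not carry over. Pictures are saved under pics/ and viewed, and the job is handed in when it is done.

```bash
ls; mkdir -p pics
python3 - <<'E'
from station import manip, sensors, optics
import cv2, numpy as np
np.set_printoptions(precision=4,suppress=True)
for n in ["scene","top"]:
    cv2.imwrite(f"pics/{n}0.png",optics.capture(n))
for n in ["scene","top","wrist"]:
    print(n,optics.calibration(n))
print(sensors.state())
E
```

```text
pics
scene {'intrinsics': array([[443.9909,   0.    , 283.6494],
       [  0.    , 443.9909, 207.0329],
       [  0.    ,   0.    ,   1.    ]]), 'dist': array([-0.0157,  0.    ,  0.    ,  0.    ,  0.    ]), 'extrinsics': array([[-0.3292,  0.9443, -0.0002,  0.1879],
       [-0.7387, -0.2574,  0.623 ,  0.3512],
       [ 0.5882,  0.2052,  0.7822, -1.547 ],
       [ 0.    ,  0.    ,  0.    ,  1.    ]])}
top {'intrinsics': array([[438.9069,   0.    , 282.8384],
       [  0.    , 438.9069, 207.1436],
       [  0.    ,   0.    ,   1.    ]]), 'dist': array([0.0132, 0.    , 0.    , 0.    , 0.    ]), 'extrinsics': array([[-0.0051, -0.9997,  0.0254, -0.0174],
       [ 0.994 , -0.0023,  0.1092, -0.5781],
       [-0.1091,  0.0258,  0.9937, -1.284 ],
       [ 0.    ,  0.    ,  0.    ,  1.    ]])}
wrist {'intrinsics': array([[344.6288,   0.    , 280.0424],
       [  0.    , 344.6288, 212.3423],
       [  0.    ,   0.    ,   1.    ]]), 'dist': array([0.0043, 0.    , 0.    , 0.    , 0.    ]), 'hand_eye': array([[ 1.    , -0.0002,  0.0004,  0.0004],
       [-0.0001, -0.9659, -0.2588, -0.0663],
       [ 0.0005,  0.2588, -0.9659, -0.1435],
       [ 0.    ,  0.    ,  0.    ,  1.    ]])}
{'time_s': 0.1, 'joints': array([-1.3932,  0.4118, -0.0127,  1.597 ,  0.0056,  1.1343, -0.0822]), 'dq': array([-0.0009, -0.0009, -0.0011, -0.0009,  0.001 ,  0.0009, -0.0014]), 'joint_efforts': array([  0.0023, -60.183 ,   0.6839, -30.0083,   0.0139,   0.0065,
         0.    ]), 'eef_pos': array([0.152 , 0.6058, 0.2305]), 'orientation': array([ 2.4762,  1.9318, -0.0017]), 'wrist_force': array([-0.2298,  0.2074, -0.0625]), 'wrist_torque': array([ 0.0019, -0.0184, -0.0582]), 'finger_gap': 0.08556314611567194}
```

View pics/scene0.png

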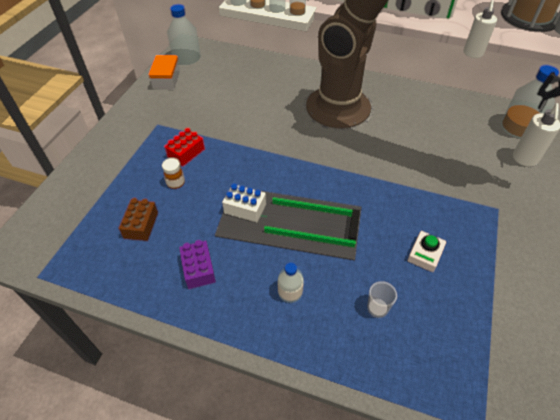

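View pics/top0.png

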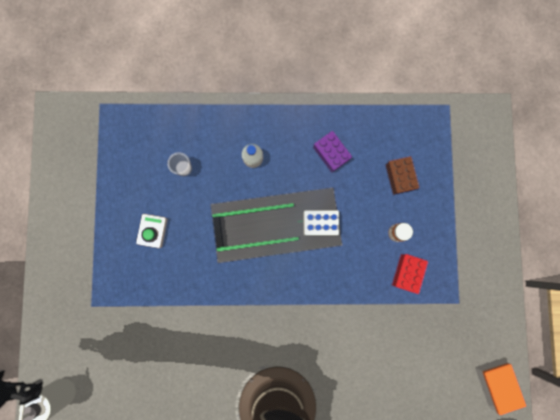

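Rack candidates in the top image are the white block with blue caps (321,222), purple (332,151), brown (403,175) and red (411,274). By the description it's the white one, on the dark dock apron. The stop is at (219,232), the button at (150,234) and the bottle at (252,155). The beaker is at (180,164) and the jar at (402,232). Next: a close crop and a first measurement.

```bash
cat > h.py <<'E'
from station import manip, sensors, optics
import cv2, numpy as np
from scipy.spatial.transform import Rotation as R
np.set_printoptions(precision=4,suppress=True)
def cam(name, st=None):
    c=optics.calibration(name)
    if name=="wrist":
        T=np.eye(4);T[:3,:3]=R.from_rotvec(st["orientation"]).as_matrix();T[:3,3]=st["eef_pos"]
        C=T@c["hand_eye"]
    else: C=np.linalg.inv(c["extrinsics"])
    return c["intrinsics"],c["dist"],C
def cast(px,z,cm):
    K,d,C=cm
    u=cv2.undistortPoints(np.array(px,float).reshape(-1,1,2),K,d).reshape(-1,2)
    r=np.c_[u[:,0],-u[:,1],-np.ones(len(u))]@C[:3,:3].T
    o=C[:3,3]
    return o+r*((z-o[2])/r[:,2])[:,None]
def snap(name):
    st=sensors.state(); im=optics.capture(name)
    return im,cam(name,st)
def green(im):
    h=cv2.cvtColor(im,cv2.COLOR_BGR2HSV)
    return cv2.inRange(h,(50,120,50),(75,255,255))
def blobs(m,amin=15):
    n,l,s,c=cv2.connectedComponentsWithStats(m)
    return [(s[i],c[i],l==i) for i in range(1,n) if s[i][4]>=amin]
E
python3 - <<'E'
from h import *
im=cv2.imread("pics/top0.png"); cm=cam("top")
for s,c,m in blobs(green(im),8):
    z=.03; print(s,c,cast([c],z,cm))
crop=im[120:290,110:430]; cv2.imwrite("pics/crop0.png",cv2.resize(crop,None,fx=2.5,fy=2.5,interpolation=cv2.INTER_CUBIC))
print(cast([[321,222],[219,232],[252,158],[180,168],[402,232],[150,232]],0.008,cm))
E
```

```text
[214 204  79  13 165] [252.7758 210.1758] [[0.5693 0.0705 0.03  ]]
[143 229  11  11  94] [148.1489 233.9574] [[0.4995 0.379  0.03  ]]
[218 240  65  10 116] [246.2586 245.1207] [[0.4651 0.0896 0.03  ]]
[[ 0.5349 -0.1362  0.008 ]
 [ 0.5056  0.1732  0.008 ]
 [ 0.7334  0.0742  0.008 ]
 [ 0.702   0.2942  0.008 ]
 [ 0.5035 -0.3835  0.008 ]
 [ 0.5064  0.3798  0.008 ]]
```

View pics/crop0.png

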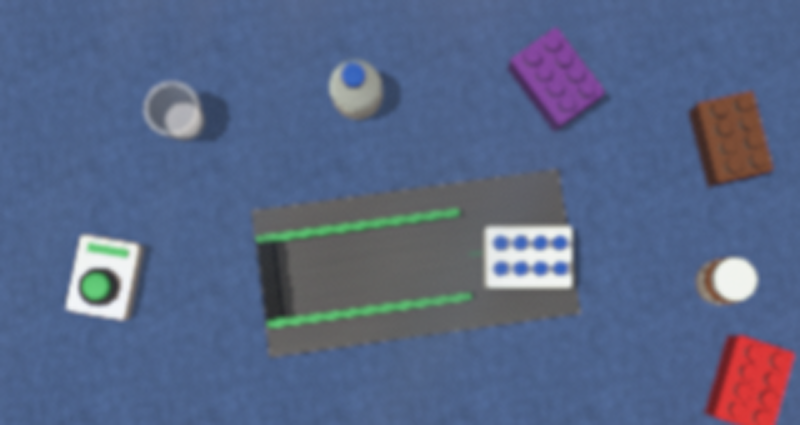

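The crop confirms the white rack with blue caps at crop (529,257). The lane mouth is to its left and the black stop is at crop (272,280). Next I move the wrist camera over the dock, already in the working orientation with the jaws across the lane.

```bash
cat >> h.py <<'E'
def ori(yaw_d, flip):
    # tool y = +-d, z down ; d = direction at angle yaw_d
    d=np.array([np.cos(yaw_d),np.sin(yaw_d),0])*(-1 if flip else 1)
    z=np.array([0,0,-1.]); x=np.cross(d,z)
    return R.from_matrix(np.c_[x,d,z]).as_rotvec()
E
python3 - <<'E'
from h import *
yaw=np.arctan2(.99,-.12)
for f in (0,1):
    for p in ([.53,0,.32],[.545,-.25,.15],[.55,-.2,.04],[.5,.1,.04]):
        print(f,p,manip.ik(p,ori(yaw,f)))
f=0 if manip.ik([.53,-.02,.32],ori(yaw,0)) is not None else 1
q0=manip.ik([.53,-.02,.32],ori(yaw,0));q1=manip.ik([.53,-.02,.32],ori(yaw,1))
q=sensors.state()["joints"]
print(q0-q if q0 is not None else 0,q1-q if q1 is not None else 0)
E
```

```text
0 [0.53, 0, 0.32] [-1.0551  0.3558  1.2776  1.749  -0.3531  1.3024 -2.7194]
0 [0.545, -0.25, 0.15] [-0.4282  0.7945  1.2518  1.7982 -0.82    1.1853 -1.9359]
0 [0.55, -0.2, 0.04] [-0.4174  0.8383  1.0323  1.9055 -0.9002  0.9523 -1.9656]
0 [0.5, 0.1, 0.04] [ 0.5758  0.8802 -1.2447  1.9914  0.9887  1.0639  2.1197]
1 [0.53, 0, 0.32] [-0.7309  0.2065  0.7704  1.736  -0.1506  1.2597  0.1958]
1 [0.545, -0.25, 0.15] [-0.2289  0.563   0.8263  1.7877 -0.4832  1.0061  0.9081]
1 [0.55, -0.2, 0.04] [-0.412   0.831   1.021   1.9052 -0.89    0.9449  1.1677]
1 [0.5, 0.1, 0.04] [-0.6503  0.5119  0.4609  2.0687 -0.3732  0.6405  0.1831]
[ 0.3769 -0.0548  1.2902  0.1512 -0.3599  0.1686 -2.5985] [ 0.6751 -0.1999  0.8163  0.1394 -0.1653  0.1264  0.3261]
```

Run:
```python
from h import *
yaw=np.arctan2(.99,-.12)
manip.move_to([.52,.05,.30],ori(yaw,1))
st=sensors.state(); im=optics.capture("wrist"); cv2.imwrite("pics/w1.png",im)
np.save("w1.npy",np.r_[st["eef_pos"],st["orientation"]]); print(st["time_s"],st["eef_pos"])
```

```text
2.4833 [0.52   0.0513 0.2997]
```

View pics/w1.png

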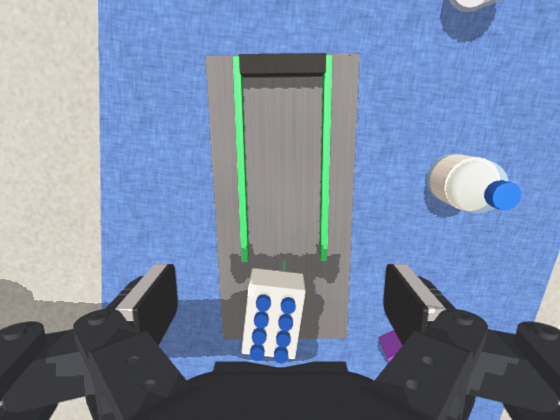

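The wrist view shows the lane running up the picture. The stop is at (283,65), the rails at columns ~240 and ~327, and the rack at (275,315), slightly turned. The bottle (470,185) is well clear. Now I'll fit the plate edges, rail edges and rack caps.

```bash
cat >> h.py <<'E'
def fitline(P):
    vx,vy,x,y=cv2.fitLine(P[:,:2].astype(np.float32),cv2.DIST_HUBER,0,.001,.001).ravel()
    v=np.array([vx,vy]); v=v if v[1]>0 else -v
    return v,np.array([x,y])
def caps(im,cm,z=0.074,roi=None):
    h=cv2.cvtColor(im,cv2.COLOR_BGR2HSV); m=cv2.inRange(h,(105,190,60),(125,255,255))
    if roi is not None:
        k=np.zeros_like(m);x0,y0,x1,y1=roi;k[y0:y1,x0:x1]=255;m&=k
    b=blobs(m,40); px=np.array([c for s,c,_ in b]); return b,px,cast(px,z,cm)
E
python3 - <<'E'
from h import *
im=cv2.imread("pics/w1.png"); s=np.load("w1.npy"); cm=cam("wrist",dict(eef_pos=s[:3],orientation=s[3:]))
h=cv2.cvtColor(im,cv2.COLOR_BGR2HSV)
# plate: not blue mat
S=h[...,1]; blue=((h[...,0]>100)&(h[...,0]<125)&(S>90))
L=[];Rr=[]
for r in range(80,230,2):
    row=~blue[r]; c=285
    l=c
    while row[l] : l-=1
    q=c
    while row[q] : q+=1
    L.append((l+.5,r));Rr.append((q-.5,r))
PL=cast(L,.008,cm);PR=cast(Rr,.008,cm)
for P in (PL,PR):
    v,p=fitline(P); print("plate edge yaw",np.degrees(np.arctan2(v[1],v[0])),p)
vL,pL=fitline(PL);vR,pR=fitline(PR)
g=green(im); RL=[];RRt=[]
for r in range(75,240,2):
    c=np.where(g[r]>0)[0]; a=c[c<285];b=c[c>285]
    RL.append((a.min()-.5,a.max()+.5,r));RRt.append((b.min()-.5,b.max()+.5,r))
RL=np.array(RL);RRt=np.array(RRt)
for n,P in (("L out",cast(RL[:,[0,2]],.03,cm)),("L in",cast(RL[:,[1,2]],.008,cm)),("R in",cast(RRt[:,[0,2]],.008,cm)),("R out",cast(RRt[:,[1,2]],.03,cm))):
    v,p=fitline(P); x0=p+v*(.07-p[1])/v[1]
    print(n,np.degrees(np.arctan2(v[1],v[0])),x0)
for v,p in((vL,pL),(vR,pR)):print(p+v*(.07-p[1])/v[1])
b,px,P=caps(im,cm,roi=(200,250,350,380))
print(np.c_[px,P[:,:2],[q[0][4] for q in b]])
print("stop corners face",cast([[242,76],[325,77]],.044,cm), "plate ends far",cast([[206,56],[359,54]],.008,cm),"near",cast([[223,338],[347,338]],.008,cm))
c=im[240:370,190:370]; cv2.imwrite("pics/w1c.png",cv2.resize(c,None,fx=4,fy=4,interpolation=cv2.INTER_CUBIC))
c=im[40:120,190:370]; cv2.imwrite("pics/w1d.png",cv2.resize(c,None,fx=4,fy=4,interpolation=cv2.INTER_CUBIC))
E
```

```text
plate edge yaw 97.71063 [0.4301 0.0634]
plate edge yaw 97.67139 [0.6095 0.0846]
L out 97.68624 [0.4649 0.07  ]
L in 97.687675 [0.4718 0.07  ]
R in 97.67194 [0.5688 0.07  ]
R out 97.732834 [0.5756 0.07  ]
[0.4292 0.07  ]
[0.6114 0.07  ]
[[262.8105 302.9412   0.5165  -0.0952 153.    ]
 [287.5658 306.1118   0.5463  -0.0957 152.    ]
 [259.5754 328.6772   0.5164  -0.1304 285.    ]
 [282.8954 339.2482   0.5465  -0.1416 411.    ]
 [256.5286 352.9429   0.5163  -0.165  140.    ]]
stop corners face [[0.4644 0.1572 0.044 ]
 [0.5539 0.1672 0.044 ]] plate ends far [[0.4166 0.1774 0.008 ]
 [0.593  0.2013 0.008 ]] near [[ 0.4664 -0.1963  0.008 ]
 [ 0.6446 -0.1742  0.008 ]]
```

View pics/w1c.png

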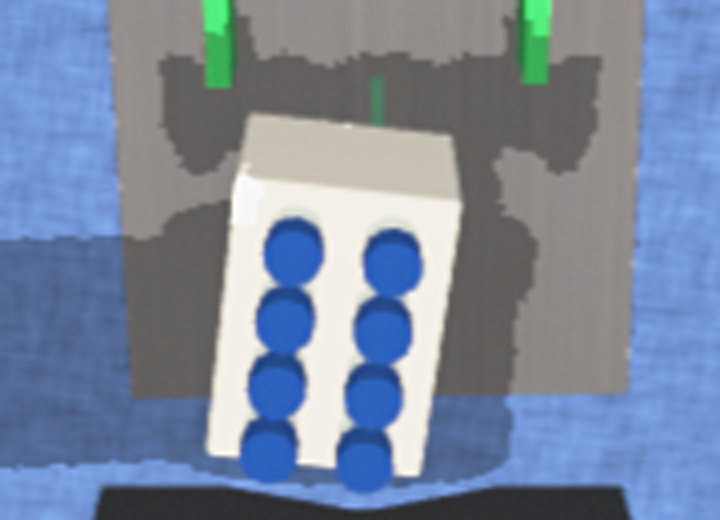

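View pics/w1d.png

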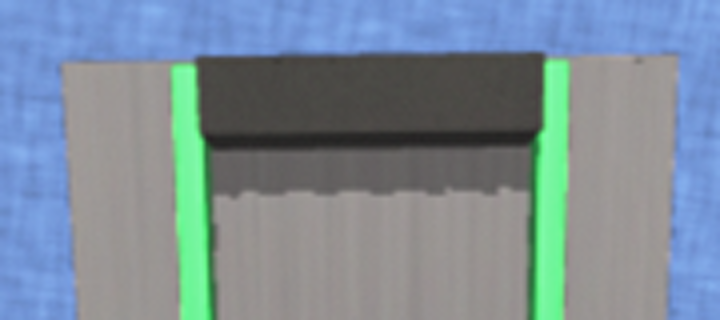

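Plate and rail edges agree: lane yaw is 97.69° and the centre line is at x=0.5203 for y=0.07. Next, the rack pose from its top-face corners, in dock coordinates.

```bash
cat >> h.py <<'E'
YAW=np.radians(97.69); D=np.array([np.cos(YAW),np.sin(YAW)]); N=np.array([-D[1],D[0]])
O=np.array([.5300,.0020]); O=O+N*(np.dot(np.array([.5203,.07])-O,N))
def dock(p): p=np.atleast_2d(p)[:,:2]-O; return np.c_[p@D,p@N]
def world(x,y,z): return np.r_[O+D*x+N*y,z]
E
python3 - <<'E'
from h import *
im=cv2.imread("pics/w1.png"); s=np.load("w1.npy"); cm=cam("wrist",dict(eef_pos=s[:3],orientation=s[3:]))
pts=np.array([[234,177],[461,200],[421,477],[206,456]])/4-.5+[190,240]
c=dock(cast(pts,.058,cm)); print(O,c,c.mean(0))
print("skew",[np.degrees(np.arctan2(*(a-b)[::-1])) for a,b in((c[0],c[3]),(c[1],c[2]))], np.linalg.norm(c[0]-c[3]),np.linalg.norm(c[0]-c[1]))
print("stop face", dock(cast([[284,40+133/4]],.044,cm)))
b,px,P=caps(im,cm,roi=(200,250,350,380));print(dock(P))
print("rail ends",dock(cast([[190+220/4,240+57/4],[190+536/4,240+52/4]],.03,cm)))
E
```

```text
[0.5295 0.0019] [[-0.0772  0.0444]
 [-0.0858 -0.0252]
 [-0.1851 -0.0128]
 [-0.1764  0.057 ]] [-0.1311  0.0158]
skew [np.float64(-7.227823034839426), np.float64(-7.075891399493085)] 0.09995970368814913 0.07010860780172076
stop face [[ 0.1649 -0.0018]]
[[-0.0945  0.0259]
 [-0.099  -0.0036]
 [-0.1294  0.0307]
 [-0.1445  0.0024]
 [-0.1637  0.0354]]
rail ends [[-0.0498  0.0498]
 [-0.0492 -0.0515]]
```

The rack measures 100.0 x 70.1 mm, with its centre at dock (-131, +16) mm and 7.1° askew clockwise. The stop face comes out at +164.9 mm against 165 true. Now I cage the rack between the pads, shift and turn it onto the lane line, then square it with a light squeeze.

Run:
```python
from h import *
sk=np.radians(-7.15)
o1=ori(YAW+sk,1); o2=ori(YAW,1)
manip.move_to(world(-.131,.0158,.14),o1)
s=sensors.state();print(s["time_s"],s["eef_pos"],s["wrist_force"])
hit=manip.move_linear(world(-.131,.0158,.022),feed=.1,stop_force=8)
s=sensors.state();print(hit,s["time_s"],s["eef_pos"],s["wrist_force"])
if not hit:
    manip.gripper_to(.073,20)
    s=sensors.state();print(s["finger_gap"],s["wrist_force"])
    hit=manip.move_linear(world(-.131,0,.022),feed=.04,ori=o2,stop_force=15)
    s=sensors.state();print(hit,s["time_s"],s["eef_pos"],s["wrist_force"])
    manip.gripper_to(.068,20); s=sensors.state();print(s["finger_gap"],s["wrist_force"],s["time_s"])
    manip.gripper_to(.085); s=sensors.state();print(s["finger_gap"],s["wrist_force"],s["time_s"])
```

```text
3.4833 [ 0.5323 -0.1288  0.1406] [-0.1876  0.9595 -0.2301]
False 4.8167 [ 0.5318 -0.1301  0.0226] [-0.1995  0.7312 -0.1095]
0.07302640861566846 [-0.3599  0.5275  0.0012]
False 5.6417 [ 0.5473 -0.128   0.022 ] [ 0.0723 -0.2783  0.6402]
0.07020759662978535 [-0.9741  0.5055  3.7637] 5.8583
0.08472637620604302 [-0.2625 -0.4179  0.4993] 6.1583
```

Squeeze gap was 70.2 mm, the rack's width. Next I lift clear and look from above.

Run:
```python
from h import *
o2=ori(YAW,1)
manip.move_linear(world(-.131,0,.12),feed=.15)
manip.move_to(world(-.02,0,.28),o2); manip.sleep(.2)
st=sensors.state(); im=optics.capture("wrist"); cv2.imwrite("pics/w2.png",im)
np.save("w2.npy",np.r_[st["eef_pos"],st["orientation"]]); print(st["time_s"])
cm=cam("wrist",st)
g=cv2.cvtColor(im,cv2.COLOR_BGR2GRAY)
cv2.imwrite("pics/w2c.png",cv2.resize(im[180:360,180:380],None,fx=3.3,fy=3.3,interpolation=cv2.INTER_CUBIC))
```

```text
7.9583
```

View pics/w2.png

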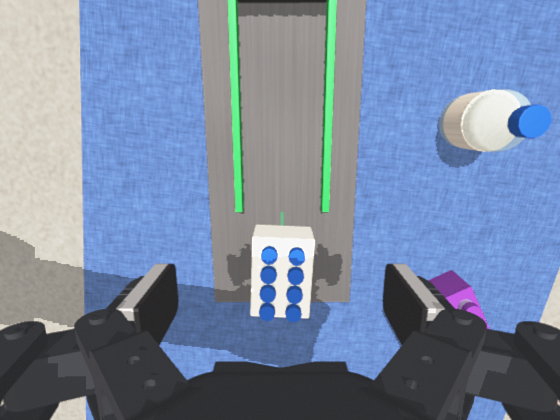

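View pics/w2c.png

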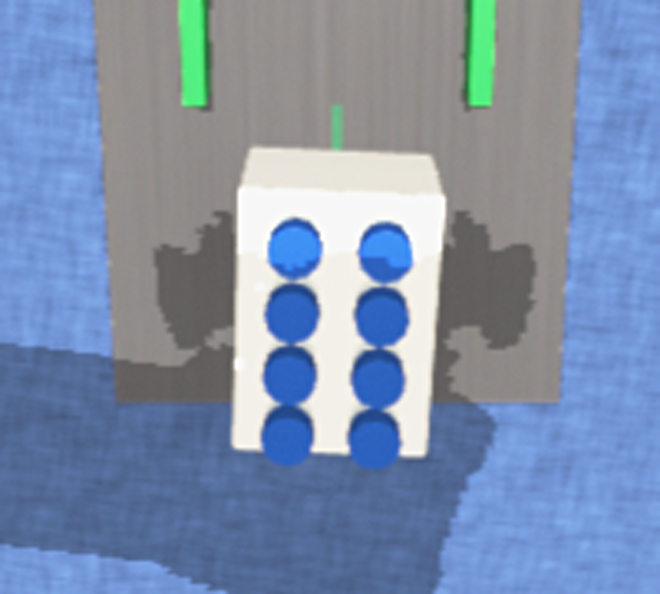

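The rack sits at about (283,272) in front of the lane, with its corners in the crop at (240,185), (445,195), (428,457) and (232,449). It may still be slightly skewed, so I'll measure it.

Run:
```python
from h import *
im=cv2.imread("pics/w2.png"); s=np.load("w2.npy"); cm=cam("wrist",dict(eef_pos=s[:3],orientation=s[3:]))
pts=np.array([[240,185],[445,196],[428,457],[232,449]])/3.3-.5+[180,180]
c=dock(cast(pts,.058,cm)); print(c,c.mean(0))
print("skew",[np.degrees(np.arctan2(*(a-b)[::-1])) for a,b in((c[0],c[3]),(c[1],c[2]))], 90+np.degrees(np.arctan2(*(c[1]-c[0])[::-1])),90+np.degrees(np.arctan2(*(c[2]-c[3])[::-1])))
b,px,P=caps(im,cm,roi=(200,235,360,360));
g=green(im); out=[]
for r in range(40,200,2):
    q=np.where(g[r]>0)[0]; out.append((q.min()-.5,q.max()+.5,r))
out=np.array(out)
for k in (0,1):
    P=dock(cast(out[:,[k,2]],.03,cm)); print("rail outer",P[0],P[-1])
print("rail end",dock(cast([[180+195/3.3,180+105/3.3],[180+480/3.3,180+105/3.3]],.03,cm)))
```

```text
[[-0.0796  0.0331]
 [-0.0836 -0.0362]
 [-0.1832 -0.0325]
 [-0.18    0.0382]] [-0.1316  0.0006]
skew [np.float64(-2.9365845569679023), np.float64(-2.1514454296639185)] -3.291694177943981 -2.644222251333801
rail outer [0.1249 0.0553] [-0.043   0.0552]
rail outer [ 0.1247 -0.0547] [-0.0431 -0.0544]
rail end [[-0.0597  0.0503]
 [-0.0598 -0.0514]]
```

Residual skew is about -2.7° and lateral offset 0.6 mm. The two-finger push on the tail face will square that up on the apron. I push to just before the rails and look again.

Run:
```python
from h import *
o2=ori(YAW,1)
manip.gripper_to(.045,20)
manip.move_to(world(-.214,0,.15),o2)
print(manip.move_linear(world(-.214,0,.026),feed=.12,stop_force=8))
s=sensors.state();print(s["time_s"],dock(s["eef_pos"]),s["eef_pos"],s["wrist_force"],s["finger_gap"])
for x in (-.190,-.176):
    h=manip.move_linear(world(x,0,.026),feed=.04,stop_force=12)
    s=sensors.state();print(h,s["time_s"],dock(s["eef_pos"]),s["wrist_force"])
manip.sleep(.2)
st=sensors.state(); im=optics.capture("wrist"); cv2.imwrite("pics/w3.png",im)
np.save("w3.npy",np.r_[st["eef_pos"],st["orientation"]])
t=optics.capture("top"); cv2.imwrite("pics/t3.png",cv2.resize(t[150:290,180:380],None,fx=4,fy=4,interpolation=cv2.INTER_CUBIC))
```

```text
False
10.5917 [[-0.2144 -0.0005]] [ 0.5586 -0.2104  0.0267] [ 0.292  -0.4198  0.1594] 0.0448665027009144
False 11.3417 [[-0.1897  0.0001]] [-0.2241  0.3601 -0.7295]
False 11.8417 [[-0.1752 -0.    ]] [ 0.2288  0.0921 -0.6874]
```

View pics/w3.png

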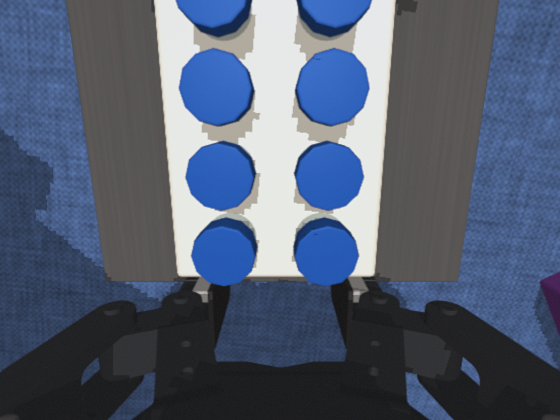

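View pics/t3.png

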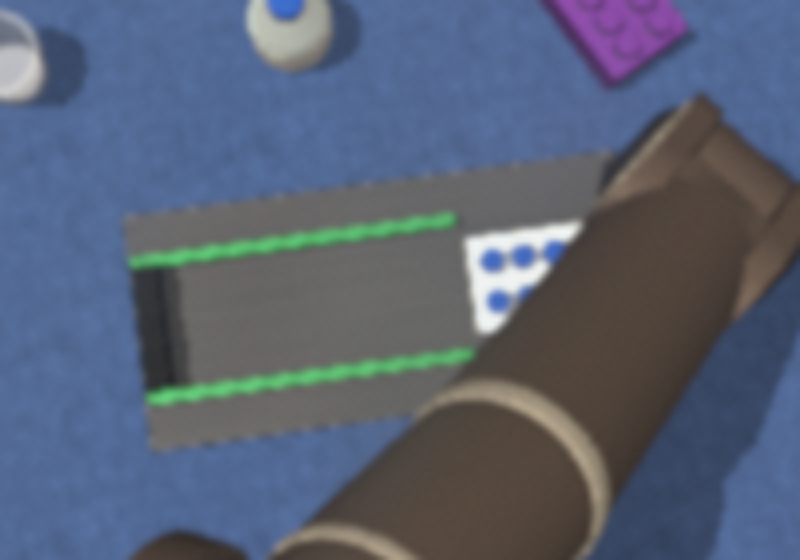

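The rack is now parallel to the plate edges. In the wrist view its sides run (155,0)-(177,277) and (396,0)-(376,277), and the tail rests evenly on both fingers. A quick numeric check, then the long push.

Run:
```python
from h import *
im=cv2.imread("pics/w3.png"); s=np.load("w3.npy"); cm=cam("wrist",dict(eef_pos=s[:3],orientation=s[3:]))
w=im.min(axis=2)>120
L=[];Rt=[]
for r in range(60,260,4):
    q=np.where(w[r,140:420])[0]+140; L.append((q.min()-.5,r));Rt.append((q.max()+.5,r))
for e in (L,Rt):
    P=cast(e,.058,cm); v,p=fitline(P); print(np.degrees(np.arctan2(v[1],v[0]))-97.69, dock(p))
print("tail",dock(cast([[177,277],[376,277]],.058,cm)))
```

```text
0.06367493 [[-0.1224  0.0371]]
0.100883484 [[-0.1224 -0.0323]]
tail [[-0.1632  0.0371]
 [-0.1632 -0.033 ]]
```

Skew is 0.1° and lateral offset about +2 mm, leaving roughly 10 mm to each rail. I back off 4 mm, raise the fingertips above rail height and push in stages.

Run:
```python
from h import *
manip.move_linear(world(-.181,0,.026),feed=.04)
manip.move_linear(world(-.181,0,.035),feed=.04)
h=manip.move_linear(world(-.07,0,.035),feed=.05,stop_force=12)
manip.sleep(.1)
st=sensors.state();print(h,st["time_s"],dock(st["eef_pos"]),st["eef_pos"][2],st["wrist_force"])
im=optics.capture("wrist"); cv2.imwrite("pics/w4.png",im); cm=cam("wrist",st)
w=im.min(axis=2)>120
L=[];Rt=[]
for r in range(60,240,4):
    q=np.where(w[r,140:420])[0]+140; L.append((q.min()-.5,r));Rt.append((q.max()+.5,r))
for e in (L,Rt):
    P=cast(e,.058,cm); v,p=fitline(P); print(np.degrees(np.arctan2(v[1],v[0]))-97.69, dock(p))
```

```text
False 15.2583 [[-0.0701  0.    ]] 0.0350231956172418 [-0.6694 -1.8872 -1.0966]
-0.06858826 [[-0.0141  0.0371]]
0.014640808 [[-0.0215 -0.0324]]
```

View pics/w4.png

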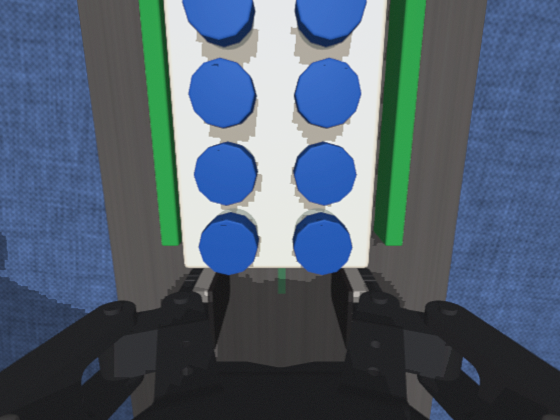

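The rack is inside the lane, parallel to the rails at (170,240) and (395,240), with visible gaps on both sides. I continue to near home, then creep to the stop.

Run:
```python
from h import *
h=manip.move_linear(world(.046,0,.035),feed=.06,stop_force=14)
st=sensors.state();print(h,st["time_s"],dock(st["eef_pos"]),st["wrist_force"])
if not h:
    h=manip.move_linear(world(.060,0,.035),feed=.015,stop_force=7)
    st=sensors.state();print(h,st["time_s"],dock(st["eef_pos"]),st["wrist_force"])
manip.sleep(.1)
st=sensors.state(); im=optics.capture("wrist"); cv2.imwrite("pics/w5.png",im); cm=cam("wrist",st)
print(dock(st["eef_pos"]),st["wrist_force"])
w=im.min(axis=2)>120
L=[];Rt=[]
for r in range(60,240,4):
    q=np.where(w[r,140:420])[0]+140; L.append((q.min()-.5,r));Rt.append((q.max()+.5,r))
for e in (L,Rt):
    P=cast(e,.058,cm); v,p=fitline(P); print(np.degrees(np.arctan2(v[1],v[0]))-97.69, dock(p))
```

```text
False 17.3917 [[ 0.0459 -0.    ]] [-0.1205 -1.2438 -0.5468]
True 18.0 [[0.0537 0.0003]] [ 0.4301 -0.8404  0.3886]
[[0.0535 0.0005]] [-0.9577  0.6306 -0.686 ]
-0.0020141602 [[0.1054 0.0371]]
-0.034553528 [[ 0.1055 -0.0324]]
```

View pics/w5.png

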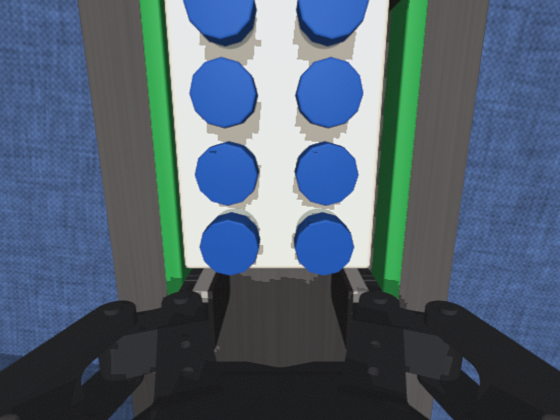

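The force stop came at TCP x=53.7 mm, where contact with the stop was predicted (53 mm). Rack skew is 0.0°. I retreat straight back, lift, and check from above with the panel also in view.

Run:
```python
from h import *
manip.move_linear(world(.02,0,.035),feed=.08)
manip.move_linear(world(.02,0,.15),feed=.2)
manip.move_to(world(.23,0,.28),ori(YAW,1)); manip.sleep(.2)
st=sensors.state(); im=optics.capture("wrist"); cv2.imwrite("pics/w6.png",im)
np.save("w6.npy",np.r_[st["eef_pos"],st["orientation"]]); print(st["time_s"])
```

```text
20.6083
```

View pics/w6.png

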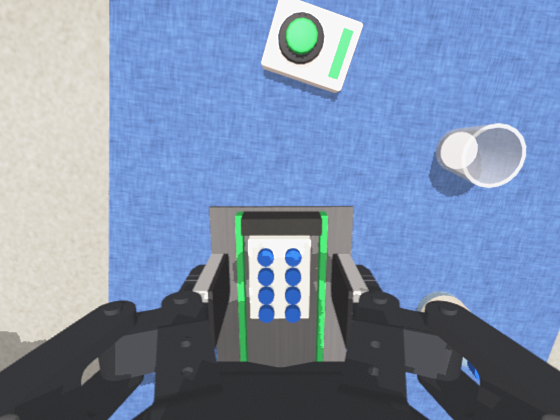

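Run:
```python
from h import *
im=cv2.imread("pics/w6.png"); s=np.load("w6.npy"); cm=cam("wrist",dict(eef_pos=s[:3],orientation=s[3:]))
cv2.imwrite("pics/w6c.png",cv2.resize(im[200:330,205:355],None,fx=4.5,fy=4.5,interpolation=cv2.INTER_CUBIC))
g=green(im); 
for b,c,m in blobs(g,100):
    print(b,c,[cast([c],z,cm)[0] for z in (.03,.045)])
```

```text
[286  18  32  37 633] [302.6082  38.3349] [array([0.5018, 0.3774, 0.03  ]), array([0.5013, 0.3742, 0.045 ])]
[329  29  24  50 431] [340.2668  53.2297] [array([0.5431, 0.3685, 0.03  ]), array([0.541 , 0.3657, 0.045 ])]
[ 235  212   12  150 1062] [240.9275 287.1751] [array([0.4673, 0.0861, 0.03  ]), array([0.4681, 0.0941, 0.045 ])]
[ 316  212   12  150 1096] [321.2217 287.5328] [array([0.5671, 0.0989, 0.03  ]), array([0.5642, 0.1063, 0.045 ])]
```

View pics/w6c.png

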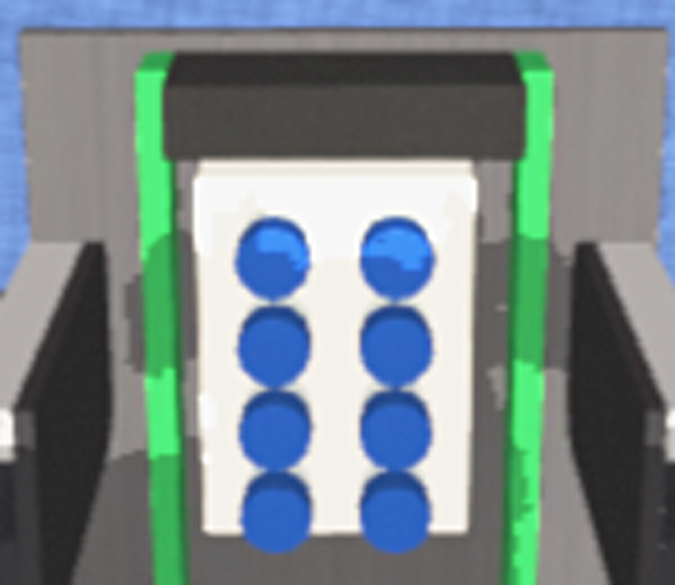

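Run:
```python
from h import *
s=np.load("w6.npy"); cm=cam("wrist",dict(eef_pos=s[:3],orientation=s[3:]))
f=lambda a:np.array(a)/4.5-.5+[205,200]
print("stop",dock(cast(f([[170,159],[525,159]]),.044,cm)))
c=dock(cast(f([[194,177],[476,177],[468,533],[203,533]]),.058,cm));print(c,c.mean(0))
# triangulate button: top cam ray & wrist ray, green dome center
t=optics.capture("top");cv2.imwrite("pics/t6.png",t); cmt=cam("top")
b=min(blobs(green(t),30),key=lambda b:np.hypot(*(b[1]-[148,233])))
print(b[0],b[1])
for z in (.03,.035,.04,.045,.05): print(z,cast([b[1]],z,cmt)[0][:2],cast([[302.6,38.3]],z,cm)[0][:2])
# panel top corners
print(cast([[283,0],[363,21],[341,82],[263,62]],.03,cm))
```

```text
stop [[ 0.1657  0.0449]
 [ 0.1655 -0.0465]]
[[ 0.1657  0.0374]
 [ 0.1655 -0.0327]
 [ 0.0657 -0.0326]
 [ 0.0658  0.0377]] [0.1157 0.0025]
[218 241  62   9 112] [244.7411 245.3125]
0.03 [0.4646 0.0941] [0.5018 0.3775]
0.035 [0.4645 0.0938] [0.5016 0.3764]
0.04 [0.4644 0.0935] [0.5015 0.3753]
0.045 [0.4643 0.0932] [0.5013 0.3743]
0.05 [0.4641 0.0929] [0.5012 0.3732]
[[0.4769 0.4097 0.03  ]
 [0.5608 0.4015 0.03  ]
 [0.5489 0.3407 0.03  ]
 [0.4637 0.3495 0.03  ]]
```

The nose edge is at 165.6 mm and the stop face at 165.6 mm, so there's no gap. The rack centre is at (115.7, 2.5) mm, square in the lane. Now the button at about (0.501, 0.3745), with closed fingers.

Run:
```python
from h import *
B=[.5013,.3745]
manip.gripper_to(0.0,20)
manip.move_to(B+[.10],ori(YAW,1)); manip.sleep(.2)
s=sensors.state();print(s["time_s"],s["eef_pos"],s["wrist_force"])
h=manip.move_linear(B+[.055],feed=.06,stop_force=10)
print(h,sensors.state()["eef_pos"],sensors.state()["wrist_force"])
if not h:
    h=manip.move_linear(B+[.028],feed=.012,stop_force=10)
s=sensors.state();print(h,s["time_s"],s["eef_pos"],s["wrist_force"])
t=optics.capture("scene");cv2.imwrite("pics/s7.png",cv2.resize(t[190:330,330:530],None,fx=4,fy=4))
s=sensors.state();print(s["eef_pos"],s["wrist_force"])
```

```text
22.325 [0.5024 0.3741 0.1018] [-0.5273  0.2329  0.2665]
False [0.5016 0.3745 0.0552] [ 0.1541 -0.2636 -0.0973]
True 24.2583 [0.5013 0.3746 0.0462] [-1.1002 -0.6295  6.7749]
[0.5014 0.3746 0.0462] [-2.1879 -1.0327  7.3709]
```

View pics/s7.png

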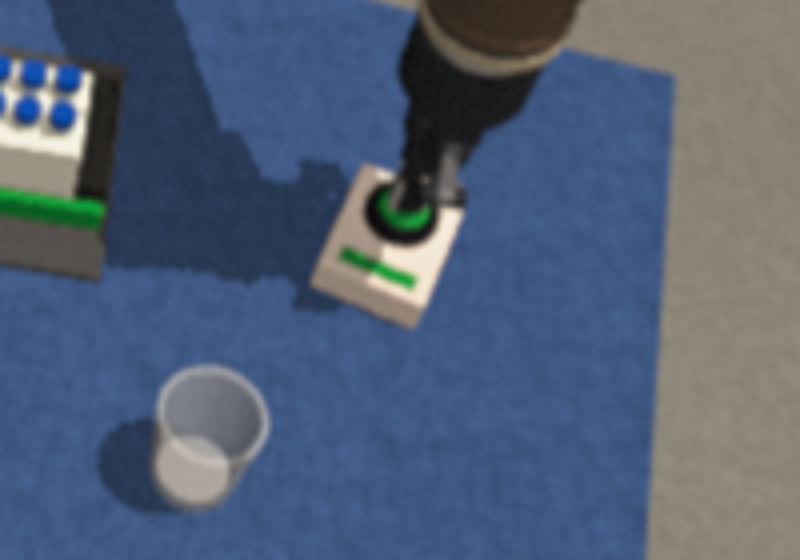

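The fingertips are on the green cap at 7 N (spring full-down is 5 N). I push slightly further to confirm it has bottomed, log z against force while releasing, then lift away.

Run:
```python
from h import *
B=[.5013,.3745]
h=manip.move_linear(B+[.042],feed=.01,stop_force=10)
s=sensors.state();print(h,s["time_s"],s["eef_pos"],s["wrist_force"])
manip.sleep(.3); s=sensors.state();print(s["eef_pos"],s["wrist_force"])
z0=s["eef_pos"][2]
for k in range(1,9):
    manip.move_linear(B+[z0+.0012*k],feed=.02); s=sensors.state();print(k,s["eef_pos"][2],s["wrist_force"][2])
manip.move_linear(B+[.14],feed=.15)
```

```text
True 24.5333 [0.5014 0.3746 0.0462] [-1.0032 -0.751   7.2887]
[0.5014 0.3746 0.0462] [-1.3415 -0.0961  6.0822]
1 0.04749284450626537 4.22076796547252
2 0.04855722802592591 3.211081302346322
3 0.04976365010943558 3.3862730182663663
4 0.0509913301463384 3.2053454719023757
5 0.052144409623191584 2.051944987762855
6 0.05323598193056797 -0.12916411747019324
7 0.054583311727903594 -0.3124778693767514
8 0.05587748264370683 0.06882775787745163
```

The button bottomed hard at z=46.2 mm. On release, contact was lost at about 52-53 mm, which matches the full 6 mm travel. Last check of the whole scene with the arm out of the way.

Run:
```python
from h import *
manip.move_to([.2,.55,.25],ori(YAW,1)); manip.sleep(.3)
a=optics.capture("top");cv2.imwrite("pics/t8.png",a)
z=cv2.imread("pics/top0.png")
d=cv2.absdiff(a,z).max(axis=2); cv2.imwrite("pics/d8.png",np.hstack([cv2.resize(a[90:310,90:460],None,fx=2,fy=2)]))
for n,(x,y) in dict(bottle=(252,155),beaker=(180,164),jar=(402,232),purple=(332,151),brown=(403,175),red=(411,274),panel=(150,232)).items():
    print(n,d[y-15:y+15,x-18:x+18].max(),(d[y-15:y+15,x-18:x+18]>40).sum())
s=sensors.state();print(s["time_s"],s["wrist_force"])
```

```text
bottle 2 0
beaker 2 0
jar 3 0
purple 3 0
brown 3 0
red 3 0
panel 2 0
29.2583 [-0.2356  0.1884  0.0767]
```

View pics/d8.png

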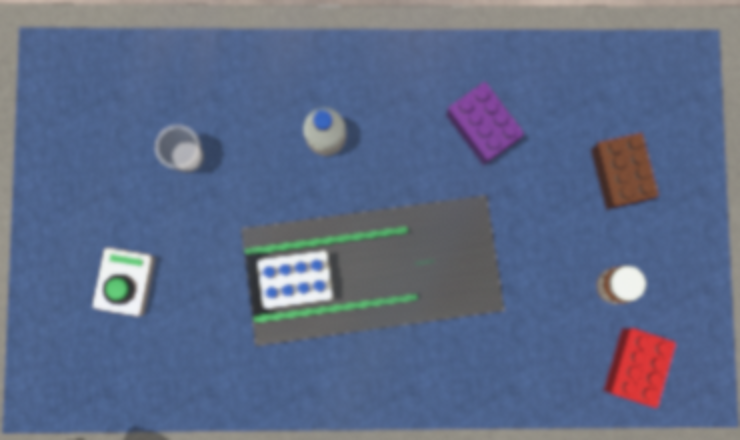

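The rack is against the stop at (294,278), square between the rails. The button is up and every bystander is pixel-for-pixel unchanged. Handing in.

```bash
python3 -c "
from station import manip
print(manip.finish_job())"
```

```text
the job is handed in; nothing more can be done
None
```

The rack is home against the black stop, the green button was pressed fully and let go afterwards, and I handed the job in at about 29 s of the 72 s allowed.

- **Lining up:** I moved the rack onto the lane line between the finger pads and squeezed it lightly. That left it about 2.7° askew. Pushing the tail face with both fingers on the apron squared it to 0.1°.
- **Pushing:** I pushed it along the dock floor with the fingertips above rail height until the force rose at the stop. The camera put the gap to the stop at about 0 mm. The rack ended 2–2.5 mm off the centre line, which left about 9–10 mm to the nearer rail. Nothing in the force readings or pictures suggested a rail was touched, though no sensor measures that directly.
- **Button:** It bottomed hard at about 7 N, and contact on release was lost 6–7 mm higher, which matches the full 6 mm travel.
- **Last checks:** The final top view shows the rack home, the button up, the bottle, jar, beaker and coloured blocks unchanged from the first picture, and the arm clear of everything.
- **Readings that disagreed:**
  - In the first wrist picture the rail ends measured about 10 mm out, probably because of a shadow; the second picture gave the stated -60 mm.
  - The second button check, from the top camera, failed because the arm hid the button, so I relied on the wrist view. The first top picture had put it about 2 mm away in each direction.

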